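# Gather the gears in the tote's spout corner

### The job

Pull the cabinet's drawer, which stands ajar, out to its stop and leave it out. Then lift the grey tote out of it by its bar handle, raise it a good hand's breadth above the top of the cabinet, and tilt it down towards its spout corner until all four loose gears have slid together into that corner, without spilling any. Finish while still holding the tote up, tilted and still, and leave the things on the table and on top of the cabinet as they are.

Things in the scene. Friction and masses are not known exactly. Their poses are not given: they have to be found in the camera images.
- cabinet_drawer0 (a joint): How far the drawer is out, m: 0 shut, 0.182 at its stop. It is the one wide drawer of a flat grey cabinet 260 deep x 420 wide x 130 mm high, fixed, facing the robot (a gear-train model stands on its top, at the rear). It slides along the handle's own -x, 1 N friction, and stays where left. Inside 215 deep x 378 wide, walls 92 (front 103) mm high, floor 22 mm above the work surface.
- cabinet_drawer0_handle (a point): Middle of the drawer's straight round bar handle: 11 mm thick, 120 mm long along this point's y, its axis 35 mm in front of the drawer front (29 mm free gap behind it; the posts stand 51 mm either side of the middle) and 38 mm below the cabinet's top (92 mm above the work surface). Moves with the drawer; its own x points straight into the cabinet, z up.
- tote: Small grey plastic tote inside the drawer, either in its left or its right half and turned any way round: 100 (its x) x 90 (its y) x 42 mm high, walls and floor 4 mm, 83 mm high over its handle, 180 g. Origin: centre of its underside, z up. Its +x +y corner is the spout corner: there the two walls are cut down to 28 mm for 20 mm either way and a small flat lip sticks out.
- tote_grip (a point): Middle of the tote's rigid bar handle, 75 mm above its underside over its centre: the bar runs right across along the tote's y, 14 mm thick (tote's x), 16 mm high, 82 mm free between its end posts. Axes as the tote's.
- tote_corner (a point): Inner spout corner of the tote, 4 mm above its inner floor: at (46, 41, 8) mm in the tote's frame.
- gear0_center (a point): One of the four loose brass gear wheels in the tote: 20 mm across, 8 mm thick, 20 g, lying flat; this is its centre. The gears start to slide on the tote's floor at a tilt of about 11 to 17 degrees.
- gear1_center (a point): One of the four loose brass gear wheels in the tote: 20 mm across, 8 mm thick, 20 g, lying flat; this is its centre. The gears start to slide on the tote's floor at a tilt of about 11 to 17 degrees.
- gear2_center (a point): One of the four loose brass gear wheels in the tote: 20 mm across, 8 mm thick, 20 g, lying flat; this is its centre. The gears start to slide on the tote's floor at a tilt of about 11 to 17 degrees.
- gear3_center (a point): One of the four loose brass gear wheels in the tote: 20 mm across, 8 mm thick, 20 g, lying flat; this is its centre. The gears start to slide on the tote's floor at a tilt of about 11 to 17 degrees.
- magnet: Steel horseshoe magnet, 67 x 60 x 20 mm, lying on top of the cabinet; a bystander. Origin: the middle of its underside.
- beaker: Glass beaker, 72 mm across, 95 mm high, on the table; a bystander. Origin: the middle of its underside.
- jar: Amber glass jar, 64 mm across, 110 mm high, on the table; a bystander. Origin: the middle of its underside.
- screwdriver: Screwdriver lying on the table; a bystander. Origin: the middle of its underside.
- motor_board: White demonstration board on four feet, 120 x 160 mm, with a small motor and a yellow gear, 80 mm high; a bystander. Origin: the middle of its underside.
- wire_spool: Copper wire spool, 60 mm across, 35 mm high, on the table; a bystander. Origin: the middle of its underside.

How it is judged:
By the outcome, as a careful person would: the job done as asked, in the order asked, and still so for the second after the job is handed in, while the arm keeps its last pose, push and grip.
It also fails if it takes over 54 s, if anything falls off the work surface, if the arm or the gripper's body presses on something with over 40 N, if the wrist force passes 120 N, or if a joint passes its speed limit or range.

### The arm

A 6-joint arm with a two-finger parallel gripper is mounted at the origin on the work surface. World frame = base frame: x ahead of the robot, y to its left, z up, the work surface at z = 0. Lengths are in m, angles in rad, forces in N, time in s.
With the tool pointing down it reaches from about 0.3 to 0.875 m from the base axis. Payload 6.4 kg.
Tool frame: the origin (TCP) lies on the centre line of the jaws, within the pads' length; the fingertips stand arm.finger_overhang ahead of it and the grasp point (between the pads) lies 3 mm ahead of it (arm.finger_overhang is the distance from the TCP to the fingertips, in m); z points along the fingers, y is the line along which they close (so a half turn about z gives the same grasp; the last joint's range is limited). The gripper opens to 85 mm and grips with 20 to 120 N. Pads are 22 mm wide; open, the fingers measure 114 mm over their backs; the gripper's body (76 mm by 85 mm) begins 54 mm behind the grasp point. The pads swing forward as they close: fully open they stand 13 mm farther back than shut.
Start: joints at [-1.329, 0.181, 1.607, -0, 1.354, -0.206], TCP at [0.249, -0.518, 0.253] pointing down, gripper open.
Joint ranges: [-2.99, 2.99], [-0.89, 2.07], [0.3, 2.58], [-1.14, 4.28], [0, 2.63], [-3.12, 3.12]. Speed limits (rad/s): [2.57, 2.57, 3.01, 3.14, 3.14, 3.14].

### API

Orientations are given as a unit quaternion [w, x, y, z].
In Python, from bench import arm gives the robot as it stands.
- The arm moves only by the shell command python3 -m handwheel 'ROWS' [FORCE]. ROWS is a JSON object of lists of equal length, an entry for each row: "fingers": the finger opening in m, from 0 to 0.0854; "linear": the shift along the tool's x, y, z in m, a list of three; "yaw": the turn about the tool's z in degrees. In form: {"fingers": [fingers, ...], "linear": [[tx, ty, tz], ...], "yaw": [yaw, ...]}. A call has 1 to 8 rows; each row shifts and turns the commanded pose from where the row before left it, along the tool's axes as they then stand; what a row does not reach is not made up. A row lasts 1/10 s, in which the tool goes at most 50 mm and 8.59 degrees, less where a joint would pass 70% of its speed; a pose out of reach is approached as far as the arm can. A call is refused whole if a number of a shift passes 0.05 or a number of a turn 8.59, either way. A call with a gripper value outside its range is refused whole. The fingers move at their own pace and stop on an object; FORCE is the grip in N (left out, the last holds). Time passes only in rows, so rows that do not move let the fingers close. It gives the time, the measured TCP pose, the force, the opening and the grip force at its end, in the units of the state.
- arm.get_state(): the state, without advancing time (a new reading comes with each control period).
- arm.capture(name): name is "scene" or "top"; returns the picture (384x512x3 uint8, blue, green, red); there is no depth.
- arm.camera_model(name): a dict with "fx", "fy", "cx", "cy" (pixels), "R" (3x3) and "t" (3): a world point X has camera coordinates R X + t. Camera axes: x right, y down, z forward; pixel columns grow to the right and rows downward; lengths in m; the calibration is good to about 2 mm. A picture is of the moment at which its call begins. camera_model takes no time and is no camera call.
- arm.job_done(): hands the job in; it is judged then, once.
The state is a dict: "time": time; "q": joint angles; "joint_velocities": joint speeds; "joint_efforts": joint torques, N m; "tcp_pos": TCP position; "orientation": TCP orientation; "force": force on the tool from outside, world axes, zero at the start; "ft_torque": the same for the moment, N m; "width": finger opening in m; "grasp_force": force on a finger pad.
Only numpy, scipy, OpenCV 4.12 (cv2) and the standard library are available. Lean on these libraries where they do the work, as an engineer would, in place of code of your own. Each camera call takes 0.05 s, during which the arm holds its last target. There are 200 camera calls.

## Working session

There is one attempt and no reset: what is moved stays moved. The work goes in short steps, Python scripts to look and compute and a shell command to move; the robot and the scene stay as the last step left them, time stands still between calls to the robot, and variables do not carry over. Pictures are saved under pics/ and viewed, at most 10 in all, crops included, and the job is handed in when it is done.

```bash
mkdir -p pics; ls; python3 - <<'E'
from bench import arm
import cv2,numpy as np
for n in("scene","top"):
    cv2.imwrite(f"pics/{n}0.png",arm.capture(n)); m=arm.camera_model(n)
    print(n,{k:np.round(v,4).tolist() for k,v in m.items()})
print(arm.get_state(),arm.finger_overhang)
E
```

```text
pics
scene {'fx': 483.896, 'fy': 483.896, 'cx': 257.2442, 'cy': 200.6686, 'R': [[-0.2464, 0.9692, 0.0036], [0.8365, 0.2145, -0.5042], [-0.4895, -0.1212, -0.8636]], 't': [0.151, -0.3698, 1.8186]}
top {'fx': 433.3704, 'fy': 433.3704, 'cx': 255.8017, 'cy': 187.73, 'R': [[-0.0195, -0.9998, 0.0028], [-0.9978, 0.0193, -0.0641], [0.064, -0.004, -0.9979]], 't': [-0.0056, 0.5452, 1.3834]}
{'time': 0.1, 'q': array([-1.32928292e+00,  1.81505654e-01,  1.60792932e+00,  1.70682185e-05,
        1.35377967e+00, -2.06295266e-01]), 'joint_velocities': array([ 0.00027801, -0.00282205, -0.00209727, -0.00115939,  0.00213493,
       -0.00109327]), 'joint_efforts': array([ 1.02567941e-03, -4.45879018e+01, -3.52237308e+01, -2.36926116e-04,
        4.15998788e-03, -3.64956338e-05]), 'tcp_pos': array([ 0.24887848, -0.51782884,  0.25244203]), 'orientation': array([-8.11017110e-04,  9.75038060e-01,  2.22036312e-01, -5.94900117e-06]), 'force': array([ 0.36454868, -0.06967241,  0.08124076]), 'ft_torque': array([-0.00430661, -0.01767479, -0.04585623]), 'grasp_force': 0.0, 'width': 0.08563486992885629} 0.022
```

View pics/scene0.png

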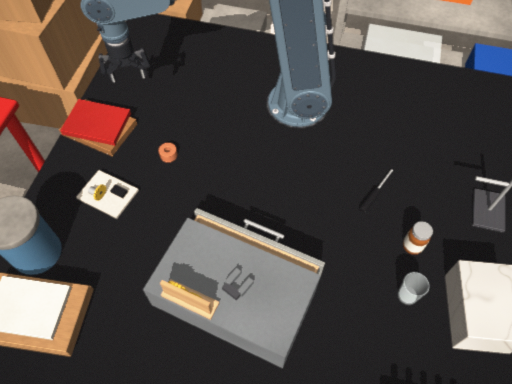

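View pics/top0.png

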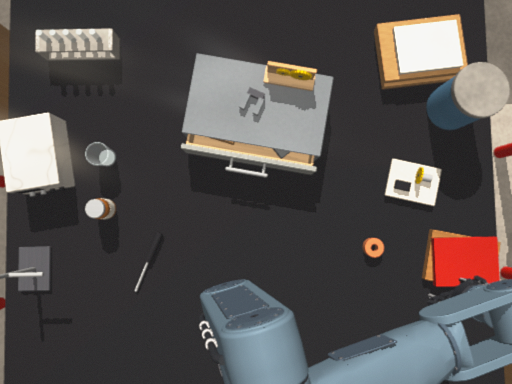

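The scene view shows the cabinet near (235,285), its drawer front and handle at about (262,228), and the robot at the top. In the top view the drawer front runs from (184,147) to (315,168). The handle bar is at about (246,170), and a bit of the grey tote shows at (280,152) in the right half of the drawer.

```bash
cat > h.py <<'E'
import cv2,numpy as np
from bench import arm
def ray(n,uv,z):
    m=arm.camera_model(n);R=np.array(m["R"]);t=np.array(m["t"]);C=-R.T@t
    d=R.T@np.array([(uv[0]-m["cx"])/m["fx"],(uv[1]-m["cy"])/m["fy"],1]);return C+d*(z-C[2])/d[2]
def proj(n,X):
    m=arm.camera_model(n);c=np.array(m["R"])@X+np.array(m["t"]);return np.array([m["fx"]*c[0]/c[2]+m["cx"],m["fy"]*c[1]/c[2]+m["cy"]])
def tool():
    s=arm.get_state();from scipy.spatial.transform import Rotation as Ro
    w,x,y,z=s["orientation"];return s,Ro.from_quat([x,y,z,w]).as_matrix()
def togo(X):
    s,R=tool();return np.round(R.T@(np.array(X)-s["tcp_pos"]),4)
E
python3 - <<'E'
from h import *
im=cv2.imread("pics/top0.png");s=cv2.imread("pics/scene0.png")
a=cv2.resize(im[90:190,175:340],None,fx=4.8,fy=4.8,interpolation=cv2.INTER_CUBIC)
cv2.imwrite("pics/c1.png",a)
g=im.min(2)
sub=g.copy();m=np.zeros_like(g);m[164:180,220:275]=1
ys,xs=np.where((g>110)&(m>0));print(list(zip(xs,ys)))
# handle candidates
for p in[(227,170),(267,174)]:print(ray("top",p,.092))
for p in[(245,221),(283,236)]:print(ray("scene",p,.092))
print("cab front top corners",ray("top",(191,132),.13),ray("top",(323,152),.13))
from h import tool;print(tool()[1])
E
```

```text
[(np.int64(230), np.int64(164)), (np.int64(231), np.int64(164)), (np.int64(264), np.int64(164)), (np.int64(273), np.int64(164)), (np.int64(274), np.int64(164)), (np.int64(229), np.int64(165)), (np.int64(230), np.int64(165)), (np.int64(231), np.int64(165)), (np.int64(263), np.int64(165)), (np.int64(264), np.int64(165)), (np.int64(229), np.int64(166)), (np.int64(230), np.int64(166)), (np.int64(231), np.int64(166)), (np.int64(263), np.int64(166)), (np.int64(264), np.int64(166)), (np.int64(226), np.int64(167)), (np.int64(227), np.int64(167)), (np.int64(228), np.int64(167)), (np.int64(229), np.int64(167)), (np.int64(230), np.int64(167)), (np.int64(231), np.int64(167)), (np.int64(263), np.int64(167)), (np.int64(264), np.int64(167)), (np.int64(225), np.int64(168)), (np.int64(226), np.int64(168)), (np.int64(227), np.int64(168)), (np.int64(228), np.int64(168)), (np.int64(229), np.int64(168)), (np.int64(230), np.int64(168)), (np.int64(231), np.int64(168)), (np.int64(232), np.int64(168)), (np.int64(233), np.int64(168)), (np.int64(234), np.int64(168)), (np.int64(235), np.int64(168)), (np.int64(2
[... 4419 characters left out ...]
, np.int64(175)), (np.int64(263), np.int64(175)), (np.int64(264), np.int64(175)), (np.int64(265), np.int64(175)), (np.int64(266), np.int64(175)), (np.int64(267), np.int64(175)), (np.int64(263), np.int64(176)), (np.int64(264), np.int64(176)), (np.int64(265), np.int64(176)), (np.int64(266), np.int64(176))]
[0.59642265 0.07143475 0.092     ]
[ 0.58174346 -0.05100094  0.092     ]
[ 0.58268341 -0.04611676  0.092     ]
[0.60327549 0.07601093 0.092     ]
cab front top corners [0.7088087  0.17515051 0.13      ] [ 0.64091736 -0.21862967  0.13      ]
[[ 9.01399752e-01  4.32987701e-01 -3.71751502e-04]
 [ 4.32987720e-01 -9.01398436e-01  1.57890331e-03]
 [ 3.48549492e-04 -1.58418689e-03 -9.99998684e-01]]
```

View pics/c1.png

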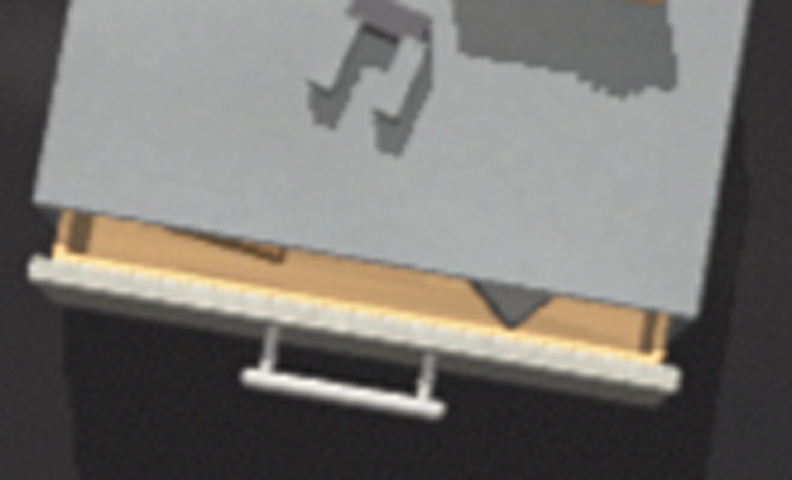

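The crop shows the handle bar from (245,377) to (441,409), with its posts at (268,345) and (430,370). One tote corner is visible at (512,325), and the cabinet is turned by about -10.7°. I'll move above the handle next.

```bash
python3 -m handwheel '{"fingers":[0.034,0.034,0.034,0.034,0.034,0.034,0.034,0.034],"linear":[[0.038,-0.0236,0],[0.038,-0.0236,0],[0.038,-0.0236,0],[0.038,-0.0236,0],[0.038,-0.0236,0],[0.038,-0.0236,0],[0.038,-0.0236,0],[0.038,-0.0236,0]],"yaw":[0,0,0,0,0,0,0,0]}' 20
python3 -m handwheel '{"fingers":[0.034,0.034,0.034,0.034,0.034,0.034],"linear":[[0.038,-0.0236,0],[0.038,-0.0236,0],[0.038,-0.0236,0],[0.038,-0.0236,0],[0.038,-0.0236,0],[0.038,-0.0236,0]],"yaw":[0,0,0,0,0,0]}'
python3 -m handwheel '{"fingers":[0.034,0.034,0.034,0.034,0.034,0.034,0.034],"linear":[[0,0,0],[0,0,0],[0,0,0],[0,0,0],[0,0,0],[0,0,0],[0,0,0]],"yaw":[-8.5,-8.5,-8.5,-8.5,-8.5,-8.5,-2.6]}'
python3 - <<'E'
from h import *
H=ray("top",(246.4,171.6),.095);H2=ray("scene",(264,228.7),.095);print(H,H2)
s,R=tool();print(s["q"],s["tcp_pos"],np.degrees(np.arctan2(R[1,1],R[0,1])),R[2],togo([H[0],H[1],.095]))
E
```

```text
time: 0.9
tcp_pos: [0.4418, -0.2147, 0.2531]
orientation: [-0.0, 0.975, 0.222, -0.0]
force: [0.2, -0.9, 0.6]
width: 0.0338
grasp_force: 0.0
time: 1.5
tcp_pos: [0.586, 0.0117, 0.2529]
orientation: [-0.0, 0.975, 0.222, -0.0]
force: [0.7, -1.2, 0.1]
width: 0.0341
grasp_force: 0.0
time: 2.2
tcp_pos: [0.5851, 0.0099, 0.2527]
orientation: [-0.0, 0.769, 0.64, -0.0]
force: [-0.7, -0.2, 0.6]
width: 0.0339
grasp_force: 0.0
[0.59004328 0.01197314 0.095     ] [0.59521192 0.0159526  0.095     ]
[-1.85691858e-01  2.04493656e-01  1.58038313e+00  2.41932181e-05
  1.35781764e+00 -3.01177162e-03] [0.58514489 0.00994471 0.2527166 ] -10.467090844424545 [ 2.69591230e-05 -1.10169924e-03 -9.99999393e-01] [0.0029 0.0046 0.1577]
```

```bash
python3 -m handwheel '{"fingers":[0.034,0.034,0.034,0.034,0.034,0.034],"linear":[[0.003,0.006,0.03],[0,0,0.045],[0,0,0.035],[0,0,0.03],[0,0,0.0175],[0,0,0]],"yaw":[0,0,0,0,0,0]}'
python3 -m handwheel '{"fingers":[0,0,0,0],"linear":[[0,0,0],[0,0,0],[0,0,0],[0,0,0]],"yaw":[0,0,0,0]}' 30
```

```text
time: 2.8
tcp_pos: [0.5942, 0.0111, 0.0969]
orientation: [0.002, 0.77, 0.638, 0.001]
force: [-0.5, 0.5, -0.6]
width: 0.0339
grasp_force: 0.0
time: 3.2
tcp_pos: [0.5918, 0.0117, 0.0958]
orientation: [-0.0, 0.77, 0.638, -0.0]
force: [0.6, -1.0, 2.5]
width: 0.0097
grasp_force: 29.2
```

```bash
python3 -m handwheel '{"fingers":[0,0,0,0,0,0,0],"linear":[[0,-0.01,0],[0,-0.02,0],[0,-0.02,0],[0,-0.02,0],[0,-0.02,0],[0,-0.02,0],[0,-0.01,0]],"yaw":[0,0,0,0,0,0,0]}'
python3 -m handwheel '{"fingers":[0,0,0],"linear":[[0,-0.01,0],[0,-0.01,0],[0,-0.005,0]],"yaw":[0,0,0]}'
```

```text
time: 3.9
tcp_pos: [0.4723, 0.035, 0.0958]
orientation: [-0.001, 0.77, 0.638, 0.0]
force: [2.8, 2.7, 1.0]
width: 0.0095
grasp_force: 30.8
time: 4.2
tcp_pos: [0.4487, 0.0396, 0.0958]
orientation: [-0.0, 0.77, 0.638, 0.0]
force: [2.3, 4.7, 1.4]
width: 0.0096
grasp_force: 30.9
```

```bash
python3 -m handwheel '{"fingers":[0,0,0,0],"linear":[[0,-0.007,0],[0,-0.007,0],[0,-0.007,0],[0,0,0]],"yaw":[0,0,0,0]}'; python3 - <<'E'
from h import *
cv2.imwrite("pics/t2.png",arm.capture("top"));cv2.imwrite("pics/s2.png",arm.capture("scene"))
a=cv2.imread("pics/t2.png")[90:260,160:360];b=cv2.imread("pics/s2.png")[150:320,130:330]
cv2.imwrite("pics/c2.png",cv2.resize(np.hstack([a,b]),None,fx=2,fy=2,interpolation=2))
E
```

```text
time: 4.6
tcp_pos: [0.4419, 0.0397, 0.1]
orientation: [0.012, 0.771, 0.637, 0.01]
force: [42.8, -5.1, -25.1]
width: 0.0096
grasp_force: 30.1
```

View pics/c2.png

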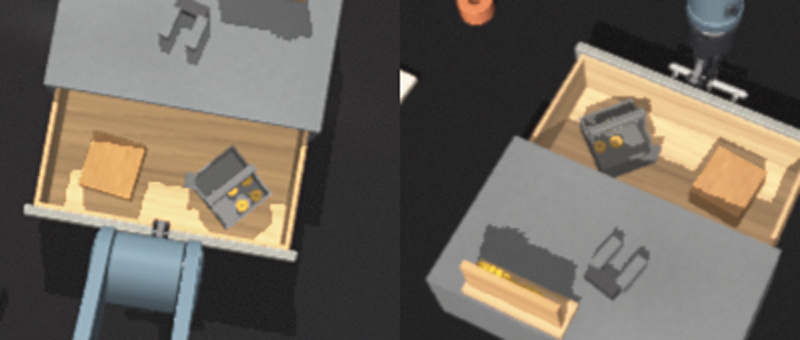

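The right-hand crop shows the tote at about (620,140) with its spout lip near (655,155); in the left-hand crop it's at (230,185) with the lip near (192,182). The drawer is at its stop, with a block in the left half. I'll relax the pull, let go, rise, and look closely.

```bash
python3 -m handwheel '{"fingers":[0,0,0.034,0.034,0.034],"linear":[[0,0.006,0],[0,0.004,0],[0,0,0],[0,0,0],[0,0,0]],"yaw":[0,0,0,0,0]}'
python3 -m handwheel '{"fingers":[0.034,0.034,0.034,0.034,0.034,0.034,0.034],"linear":[[0,0,-0.02],[0,0,-0.04],[0,0,-0.05],[0,-0.02,-0.05],[0,-0.05,-0.02],[0,-0.04,0],[0,0,0]],"yaw":[0,0,0,0,0,0,0]}'; python3 - <<'E'
from h import *
cv2.imwrite("pics/t3.png",arm.capture("top"));cv2.imwrite("pics/s3.png",arm.capture("scene"))
a=cv2.imread("pics/t3.png")[145:215,245:315];b=cv2.imread("pics/s3.png")[185:255,205:275]
cv2.imwrite("pics/c3.png",cv2.resize(np.hstack([a,b]),None,fx=5.7,fy=5.7,interpolation=2))
E
```

```text
time: 5.2
tcp_pos: [0.4377, 0.0408, 0.0952]
orientation: [-0.001, 0.77, 0.638, -0.001]
force: [0.1, -0.8, 1.7]
width: 0.034
grasp_force: 0.8
time: 5.9
tcp_pos: [0.3319, 0.0613, 0.2704]
orientation: [0.0, 0.77, 0.638, -0.0]
force: [1.1, 1.0, 0.4]
width: 0.0335
grasp_force: 0.0
```

View pics/c3.png

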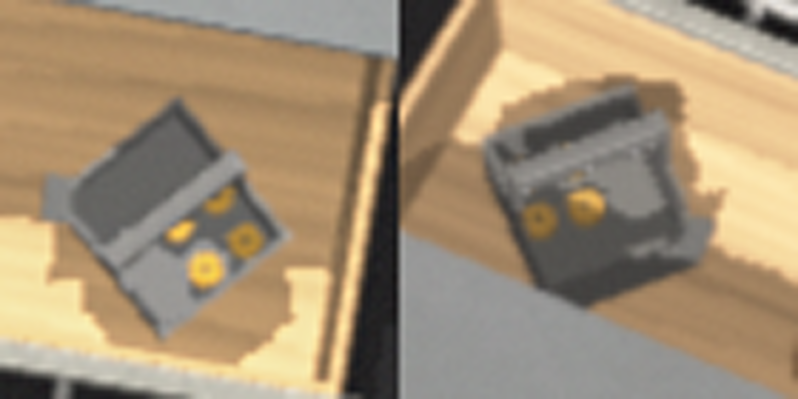

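The top half of the crop shows the bar from (113,250) to (235,162), the spout lip at (55,195), and the gears right of the bar around (210,235). That puts the tote's +y towards the lower left and +x towards the upper left. The moves offer only yaw, so before grasping I'll check in free air what the arm does at its reach limit.

```bash
python3 -m handwheel '{"fingers":[0.06,0.06,0.06,0.06,0.06],"linear":[[0,-0.03,0],[0,-0.03,0],[0,-0.03,0],[0,-0.03,0],[0,0,0]],"yaw":[0,0,0,0,0]}'; python3 - <<'E'
from h import *
s,R=tool();print(s["q"],s["tcp_pos"],R[:,2])
B=ray("top",(275.5,181.1),.105);print(B, ray("top",(264.8,188.9),.105)-ray("top",(286.2,173.4),.105))
for p in[(205+(515-400)/5.7,185+172/5.7),(205+(665-400)/5.7,185+122/5.7)]:print(ray("scene",p,.105))
E
```

```text
time: 6.5
tcp_pos: [0.2164, 0.083, 0.2706]
orientation: [0.0, 0.77, 0.638, 0.0]
force: [1.3, -0.9, -0.3]
width: 0.06
grasp_force: 0.0
[-1.66854713e-01 -8.19349682e-01  2.31193882e+00 -1.16281171e-04
  1.64834678e+00  2.01864533e-02] [0.21639516 0.08297874 0.27061562] [ 6.28359120e-04 -2.23393032e-04 -9.99999778e-01]
[ 0.55838379 -0.07592796  0.105     ] [-0.04589918  0.0659714   0.        ]
[ 0.58494149 -0.10694801  0.105     ]
[ 0.53595225 -0.03797444  0.105     ]
```

```bash
python3 -m handwheel '{"fingers":[0.06,0.06,0.06,0.06],"linear":[[0,-0.02,0],[0,-0.02,0],[0,-0.02,0],[0,0,0]],"yaw":[0,0,0,0]}'; python3 - <<'E'
from h import *
s,R=tool();print(s["q"],s["tcp_pos"],R[:,2])
E
```

```text
time: 6.9
tcp_pos: [0.1803, 0.1061, 0.27]
orientation: [-0.002, 0.77, 0.639, -0.011]
force: [0.3, -0.0, 0.8]
width: 0.0602
grasp_force: 0.0
[-0.04842801 -0.89004275  2.33900915 -0.01065571  1.71144608  0.13574231] [0.18030908 0.10606337 0.27002322] [-0.01931421 -0.00962659 -0.99976712]
```

```bash
python3 -m handwheel '{"fingers":[0.06,0.06,0.06,0.06],"linear":[[0,-0.03,0],[0,-0.03,0],[0,-0.03,0],[0,0,0]],"yaw":[0,0,0,0]}'; python3 - <<'E'
from h import *
s,R=tool();print(s["q"],s["tcp_pos"],R[:,2])
E
python3 -m handwheel '{"fingers":[0.06,0.06,0.06,0.06],"linear":[[0,0.02,0],[0,0.03,0],[0,0.03,0],[0,0,0]],"yaw":[0,0,0,0]}'; python3 - <<'E'
from h import *
s,R=tool();print(s["q"],s["tcp_pos"],R[:,2])
E
```

```text
time: 7.3
tcp_pos: [0.1246, 0.1544, 0.2707]
orientation: [-0.002, 0.768, 0.64, -0.03]
force: [0.8, 0.4, -0.1]
width: 0.0598
grasp_force: 0.0
[ 0.29299648 -0.89050164  2.33868713 -0.02060105  1.74917423  0.47032564] [0.1246178  0.15435146 0.2707278 ] [-0.047532   -0.03551457 -0.99823816]
time: 7.7
tcp_pos: [0.2072, 0.1367, 0.2674]
orientation: [-0.001, 0.771, 0.636, -0.03]
force: [0.5, 0.5, 0.5]
width: 0.06
grasp_force: 0.0
[ 0.12841717 -0.67875498  2.25976058 -0.0295606   1.61273094  0.31862086] [0.20721493 0.1366949  0.26736016] [-0.04790489 -0.03596134 -0.99820434]
```

Pushing past the reach limit tilts the tool slightly, and the tilt stays. So tilt can be built up at the workspace edge. I'll try the outer limit, high up.

```bash
python3 -m handwheel '{"fingers":[0.06,0.06,0.06,0.06,0.06,0.06,0.06,0.06],"linear":[[0,0.02,-0.04],[0,0.03,-0.04],[0,0.03,-0.04],[0,0.04,-0.03],[0,0.05,0],[0,0.05,0],[0,0.05,0],[0,0.05,0]],"yaw":[0,0,0,0,0,0,0,0]}'
python3 -m handwheel '{"fingers":[0.06,0.06,0.06,0.06,0.06,0.06,0.06,0.06],"linear":[[0,0.05,0],[0,0.05,0],[0,0.05,0],[0,0.05,0],[0,0.05,0],[0,0.05,0],[0,0.05,0],[0,0,0]],"yaw":[0,0,0,0,0,0,0,0]}';  python3 - <<'E'
from h import *
s,R=tool();print(s["q"],s["tcp_pos"],R[:,2])
E
```

```text
time: 8.5
tcp_pos: [0.5277, 0.0816, 0.4039]
orientation: [-0.002, 0.77, 0.637, -0.029]
force: [1.2, 0.8, 0.2]
width: 0.0598
grasp_force: 0.0
time: 9.3
tcp_pos: [0.8522, 0.0153, 0.3698]
orientation: [-0.007, 0.77, 0.637, -0.034]
force: [-0.1, 0.3, -3.8]
width: 0.06
grasp_force: 0.0
[-0.10689994  0.91974602  0.31865492 -0.04253375  1.96058463  0.06794552] [0.85218631 0.01528449 0.36984813] [-0.06150192 -0.03295751 -0.99756269]
```

```bash
python3 -m handwheel '{"fingers":[0.06,0.06,0.06,0.06,0.06],"linear":[[0,0.05,0],[0,0.05,0],[0,0.05,0],[0,0.05,0],[0,0,0]],"yaw":[0,0,0,0,0]}';  python3 - <<'E'
from h import *
s,R=tool();print(s["q"],s["tcp_pos"],R[:,2])
E
python3 -m handwheel '{"fingers":[0.06,0.06,0.06,0.06,0.06],"linear":[[0,0,-0.05],[0,0,-0.05],[0,0,-0.05],[0,0,-0.05],[0,0,0]],"yaw":[0,0,0,0,0]}';  python3 - <<'E'
from h import *
s,R=tool();print(s["q"],s["tcp_pos"],R[:,2])
E
```

```text
time: 9.8
tcp_pos: [0.9085, -0.0215, 0.3347]
orientation: [0.038, 0.77, 0.637, 0.017]
force: [0.0, -1.0, -0.2]
width: 0.0599
grasp_force: 0.0
[-0.14541028  0.97102644  0.30081125 -0.02564078  1.7907213   0.03553568] [ 0.90846572 -0.02149059  0.33468658] [ 0.0743993  -0.03618265 -0.9965719 ]
time: 10.3
tcp_pos: [0.8361, -0.0102, 0.521]
orientation: [0.057, 0.767, 0.638, 0.039]
force: [-0.1, 0.4, 0.5]
width: 0.0602
grasp_force: 0.0
[-0.14693859  0.75234872  0.29772372 -0.01986178  1.95518947  0.02810125] [ 0.83613302 -0.01019471  0.52102576] [ 0.13165869 -0.03809793 -0.99056274]
```

Pushing at the outer limit tilts the tool outward by about 2° per row, so downhill faces the base. That works for the task: turn the spout to face the base, then push outward. Before the grasp I'll take out the present 8° at the inner limit.

```bash
python3 -m handwheel '{"fingers":[0.06,0.06,0.06,0.06,0.06,0.06,0.06,0.06],"linear":[[0,-0.05,0],[0,-0.05,0],[0,-0.05,0],[0,-0.05,0],[0,-0.05,0],[0,-0.05,0],[0,-0.05,0],[0,-0.05,0]],"yaw":[0,0,0,0,0,0,0,0]}'
python3 -m handwheel '{"fingers":[0.06,0.06,0.06,0.06,0.06,0.06,0.06,0.06],"linear":[[0,-0.05,0],[0,-0.05,0],[0,-0.05,0],[0,-0.05,0],[0,-0.05,0],[0,-0.05,0],[0,-0.05,0],[0,0,0]],"yaw":[0,0,0,0,0,0,0,0]}';  python3 - <<'E'
from h import *
s,R=tool();print(s["q"],s["tcp_pos"],R[:,2])
E
```

```text
time: 11.1
tcp_pos: [0.4712, 0.0574, 0.4651]
orientation: [0.053, 0.768, 0.638, 0.035]
force: [-1.4, 0.8, 1.3]
width: 0.0598
grasp_force: 0.0
time: 11.9
tcp_pos: [0.1557, 0.1421, 0.4277]
orientation: [0.053, 0.763, 0.643, 0.024]
force: [0.0, -0.1, 0.1]
width: 0.0603
grasp_force: 0.0
[ 0.27214481 -0.89451435  2.03905642 -0.08122299  1.90766797  0.41188453] [0.15570101 0.14214902 0.42767195] [ 0.1053221  -0.05010721 -0.99317497]
```

```bash
python3 -m handwheel '{"fingers":[0.06,0.06,0.06,0.06,0.06],"linear":[[-0.02,-0.045,0],[-0.02,-0.045,0],[-0.02,-0.045,0],[-0.02,-0.045,0],[0,0,0]],"yaw":[0,0,0,0,0]}';  python3 - <<'E'
from h import *
s,R=tool();print(s["q"],s["tcp_pos"],R[:,2])
E
```

```text
time: 12.4
tcp_pos: [0.0156, 0.1693, 0.4312]
orientation: [0.067, 0.764, 0.642, 0.0]
force: [-0.6, 0.2, 0.4]
width: 0.0596
grasp_force: 0.0
[ 0.98946042 -0.89450485  2.03333953 -0.14325053  2.03677381  1.09929943] [0.01559566 0.16929543 0.43116115] [ 0.08580959 -0.10166185 -0.99111129]
```

The tool now leans about 7.6°, almost exactly along the tote's bar. That suits the grasp, because the pad faces stay upright across the bar. I'll go there now.

```bash
python3 - <<'E'
from h import *
s,R=tool();a=np.radians(34.9);c=np.array([np.cos(a),np.sin(a),0])
cy=R.T@c;print("yaw",np.degrees(np.arctan2(-cy[0],cy[1])))
from scipy.spatial.transform import Rotation as Ro
y=np.degrees(np.arctan2(-cy[0],cy[1]))
R2=R@Ro.from_euler('z',y,degrees=True).as_matrix();print(R2.round(3))
B=np.array([.559,-.0745,.097]);T=B-.003*R2[:,2];P=T-.12*R2[:,2];print(T,P,togo(P))
E
```

```text
yaw -44.807760873402856
[[-0.567  0.819  0.086]
 [ 0.813  0.573 -0.102]
 [-0.132  0.012 -0.991]]
[ 0.55874257 -0.07419501  0.09997333] [ 0.54844542 -0.06199559  0.21890669] [-0.1155  0.5394  0.2796]
```

```bash
python3 -m handwheel '{"fingers":[0.06,0.06,0.06,0.06,0.06,0.06,0.06,0.06],"linear":[[-0.009,0.0415,0.0215],[-0.009,0.0415,0.0215],[-0.009,0.0415,0.0215],[-0.009,0.0415,0.0215],[-0.009,0.0415,0.0215],[-0.009,0.0415,0.0215],[-0.009,0.0415,0.0215],[-0.009,0.0415,0.0215]],"yaw":[0,0,0,0,0,0,0,0]}'
python3 -m handwheel '{"fingers":[0.06,0.06,0.06,0.06,0.06],"linear":[[-0.009,0.0415,0.0215],[-0.009,0.0415,0.0215],[-0.009,0.0415,0.0215],[-0.009,0.0415,0.0215],[-0.009,0.0415,0.0215]],"yaw":[0,0,0,0,0]}'
python3 -m handwheel '{"fingers":[0.06,0.06,0.06,0.06,0.06,0.06,0.06],"linear":[[0,0,0],[0,0,0],[0,0,0],[0,0,0],[0,0,0],[0,0,0],[0,0,0]],"yaw":[-8.5,-8.5,-8.5,-8.5,-8.5,-2.3,0]}'
python3 - <<'E'
from h import *
s,R=tool();print(R.round(3),s["q"])
B=np.array([.559,-.0745,.097]);T=B-.003*R[:,2];print(T,togo(T))
E
```

```text
time: 13.2
tcp_pos: [0.3344, 0.0447, 0.3123]
orientation: [0.073, 0.77, 0.633, -0.006]
force: [0.9, 0.9, 0.5]
width: 0.0599
grasp_force: 0.0
time: 13.7
tcp_pos: [0.5368, -0.0506, 0.2309]
orientation: [0.072, 0.77, 0.634, -0.007]
force: [0.4, -0.3, 1.2]
width: 0.0602
grasp_force: 0.0
time: 14.4
tcp_pos: [0.5353, -0.0492, 0.2318]
orientation: [0.064, 0.47, 0.88, -0.034]
force: [-0.5, -1.1, -0.0]
width: 0.0603
grasp_force: 0.0
[[-0.55   0.831  0.08 ]
 [ 0.822  0.556 -0.12 ]
 [-0.144  0.    -0.99 ]] [-0.25886213  0.06254791  1.78991363 -0.10322213  1.1819646  -0.81457778]
[ 0.55875906 -0.0741403   0.0999686 ] [-0.0144  0.0056  0.1353]
```

```bash
python3 -m handwheel '{"fingers":[0.06,0.06,0.06,0.06,0.06,0.06],"linear":[[-0.0144,0.0056,0.02],[0,0,0.04],[0,0,0.035],[0,0,0.025],[0,0,0.015],[0,0,0]],"yaw":[-1,0,0,0,0,0]}'; python3 - <<'E'
from h import *
cv2.imwrite("pics/t4.png",arm.capture("top"));cv2.imwrite("pics/s4.png",arm.capture("scene"))
a=cv2.imread("pics/t4.png")[140:220,235:315];b=cv2.imread("pics/s4.png")[175:255,200:280]
cv2.imwrite("pics/c4.png",cv2.resize(np.hstack([a,b]),None,fx=5,fy=5,interpolation=2))
s,R=tool();B=np.array([.559,-.0745,.097]);T=B-.003*R[:,2];print(togo(T),R.round(3))
E
```

```text
time: 15.0
tcp_pos: [0.5573, -0.0722, 0.0978]
orientation: [0.061, 0.462, 0.884, -0.035]
force: [-0.4, -0.2, 0.2]
width: 0.06
grasp_force: 0.0
[-0.0015 -0.0016  0.0009] [[-0.566  0.821  0.081]
 [ 0.812  0.572 -0.12 ]
 [-0.144 -0.002 -0.99 ]]
```

View pics/c4.png

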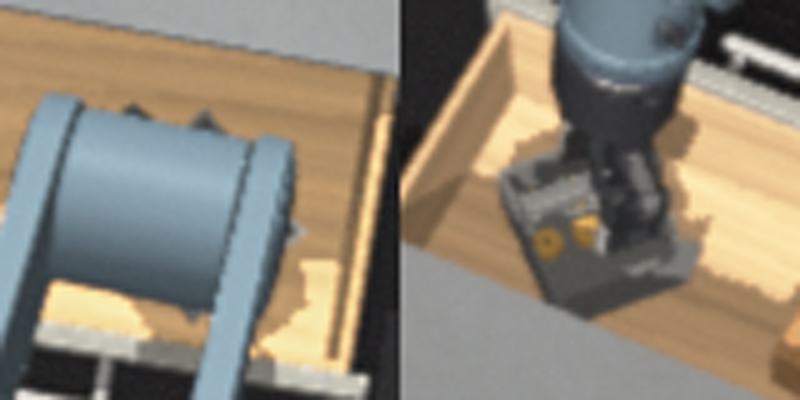

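The right half shows the fingers at (630,195) straddling the bar, with gears visible at (548,240) and (585,230). I'll close and lift.

```bash
python3 -m handwheel '{"fingers":[0,0,0,0,0,0],"linear":[[0,0,0],[0,0,0],[0,0,0],[0,0,0],[0,0,0],[0,0,0]],"yaw":[0,0,0,0,0,0]}' 100
python3 - <<'E'
from h import *
s,R=tool();np.save("Rg.npy",R);print(R.round(3),s["tcp_pos"],s["width"])
E
python3 -m handwheel '{"fingers":[0,0,0,0,0,0,0,0],"linear":[[0.001,0,-0.007],[0.002,0,-0.014],[0.003,0,-0.02],[0.0035,0,-0.025],[0.0035,0,-0.025],[0.0035,0,-0.025],[0.003,0,-0.02],[0,0,0]],"yaw":[0,0,0,0,0,0,0,0]}'
python3 - <<'E'
from h import *
cv2.imwrite("pics/t5.png",arm.capture("top"));cv2.imwrite("pics/s5.png",arm.capture("scene"))
a=cv2.imread("pics/t5.png")[130:240,210:320];b=cv2.imread("pics/s5.png")[165:275,180:290]
cv2.imwrite("pics/c5.png",cv2.resize(np.hstack([a,b]),None,fx=3.6,fy=3.6,interpolation=2))
E
```

```text
time: 15.7
tcp_pos: [0.5596, -0.0712, 0.101]
orientation: [0.064, 0.461, 0.884, -0.034]
force: [-1.4, 1.1, 6.3]
width: 0.0123
grasp_force: 98.6
[[-0.567  0.82   0.082]
 [ 0.811  0.573 -0.12 ]
 [-0.145 -0.001 -0.989]] [ 0.55955859 -0.07116812  0.10100954] 0.01225170452522712
time: 16.5
tcp_pos: [0.5379, -0.0384, 0.2352]
orientation: [0.066, 0.461, 0.884, -0.034]
force: [0.3, -0.6, -2.9]
width: 0.0121
grasp_force: 98.4
```

View pics/c5.png

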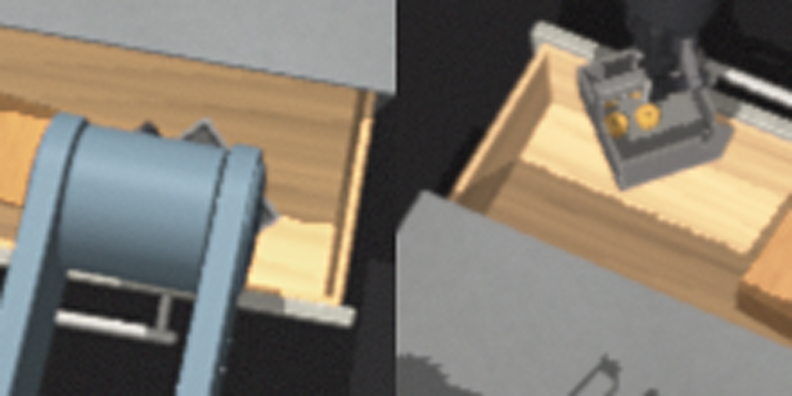

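The tote is lifted clear, with the gears inside at (618,122) and (650,115) of the right half. Next I'll work out the yaw that puts downhill on the spout corner for an outward tilt.

```bash
cat >> h.py <<'E'
from scipy.spatial.transform import Rotation as Ro
def tote(R):
    Rg=np.load("Rg.npy");Rt=Ro.from_euler('z',34.9,degrees=True).as_matrix()
    Q=R@Rg.T@Rt;d=Q.T@np.array([0,0,-1.]);return Q,np.degrees(np.arccos(-d[2])),np.degrees(np.arctan2(d[1],d[0]))
E
python3 - <<'E'
from h import *
s,R=tool();print(s["q"],tote(R)[1:])
for ax in(-15,0):
  k=np.array([-np.sin(np.radians(ax)),np.cos(np.radians(ax)),0]) # tangent; rotate outwards: z-down -> outward = negative about y
  for yaw in range(-130,-69,10):
    o=[]
    for th in(0,12,20,26,32):
        Q=Ro.from_rotvec(-np.radians(th)*k).as_matrix()@R@Ro.from_euler('z',yaw,degrees=True).as_matrix()
        o.append(np.round(tote(Q)[1:]).tolist())
    print(ax,yaw,o)
E
```

```text
[-0.2384022   0.06518827  1.78759002 -0.10461973  1.18389252 -0.81409507] (np.float64(0.11206236667030292), np.float64(-61.73291356221299))
-15 -130 [[15.0, -66.0], [23.0, -36.0], [29.0, -26.0], [35.0, -21.0], [40.0, -17.0]]
-15 -120 [[14.0, -61.0], [21.0, -28.0], [28.0, -17.0], [33.0, -12.0], [39.0, -7.0]]
-15 -110 [[14.0, -56.0], [20.0, -20.0], [27.0, -8.0], [32.0, -2.0], [37.0, 2.0]]
-15 -100 [[13.0, -51.0], [19.0, -11.0], [25.0, 2.0], [30.0, 8.0], [36.0, 13.0]]
-15 -90 [[12.0, -46.0], [17.0, -1.0], [24.0, 12.0], [29.0, 19.0], [35.0, 23.0]]
-15 -80 [[11.0, -41.0], [16.0, 9.0], [22.0, 23.0], [28.0, 30.0], [33.0, 34.0]]
-15 -70 [[10.0, -36.0], [14.0, 20.0], [21.0, 35.0], [27.0, 41.0], [32.0, 45.0]]
0 -130 [[15.0, -66.0], [21.0, -30.0], [27.0, -17.0], [32.0, -10.0], [37.0, -5.0]]
0 -120 [[14.0, -61.0], [19.0, -22.0], [25.0, -7.0], [30.0, -1.0], [36.0, 5.0]]
0 -110 [[14.0, -56.0], [18.0, -13.0], [24.0, 2.0], [29.0, 10.0], [34.0, 15.0]]
0 -100 [[13.0, -51.0], [16.0, -4.0], [22.0, 13.0], [27.0, 20.0], [33.0, 25.0]]
0 -90 [[12.0, -46.0], [15.0, 6.0], [21.0, 24.0], [26.0, 31.0], [32.0, 37.0]]
0 -80 [[11.0, -41.0], [14.0, 17.0], [20.0, 36.0], [25.0, 43.0], [31.0, 48.0]]
0 -70 [[10.0, -36.0], [12.0, 30.0], [19.0, 48.0], [24.0, 55.0], [30.0, 60.0]]
```

```bash
python3 -m handwheel '{"fingers":[0,0,0,0,0,0,0],"linear":[[-0.003,0,-0.02],[-0.0045,0,-0.03],[-0.006,0,-0.04],[-0.006,0,-0.04],[-0.006,0,-0.04],[-0.003,0,-0.02],[0,0,0]],"yaw":[0,0,0,0,0,0,0]}'
python3 -m handwheel '{"fingers":[0,0,0,0,0,0,0,0],"linear":[[0,0,0],[0,0,0],[0,0,0],[0,0,0],[0,0,0],[0,0,0],[0,0,0],[0,0,0]],"yaw":[-5,-7,-7,-7,-7,-7,-7,-7]}'
python3 -m handwheel '{"fingers":[0,0,0,0,0],"linear":[[0,0,0],[0,0,0],[0,0,0],[0,0,0],[0,0,0]],"yaw":[-7,-7,-5,-2,0]}'
python3 - <<'E'
from h import *
s,R=tool();print(s["q"],R.round(3),tote(R)[1:],togo([.84,-.06,.43]),(R.T@[.997,-.07,0]).round(3),(R.T@[0,0,1]).round(3))
E
```

```text
time: 17.3
tcp_pos: [0.5387, -0.04, 0.4258]
orientation: [0.065, 0.461, 0.884, -0.034]
force: [0.4, 0.3, -2.5]
width: 0.0121
grasp_force: 98.3
time: 18.1
tcp_pos: [0.5369, -0.0394, 0.4195]
orientation: [0.037, 0.007, 0.998, -0.059]
force: [-0.2, 0.4, -2.5]
width: 0.0121
grasp_force: 98.4
time: 18.6
tcp_pos: [0.537, -0.0394, 0.42]
orientation: [0.027, -0.173, 0.982, -0.065]
force: [-0.2, -0.5, -3.2]
width: 0.0121
grasp_force: 98.3
[-0.23957059 -0.04332831  1.52084458 -0.09679821  1.56319249 -2.16269756] [[-0.939 -0.336  0.074]
 [-0.343  0.932 -0.118]
 [-0.03  -0.136 -0.99 ]] (np.float64(10.170686059515846), np.float64(-40.293670255689975)) [-0.2777 -0.1224  0.0151] [-0.912 -0.4    0.082] [-0.03  -0.136 -0.99 ]
```

```bash
python3 -m handwheel '{"fingers":[0,0,0,0,0,0,0,0],"linear":[[-0.012,-0.0055,0],[-0.024,-0.0105,0.001],[-0.036,-0.016,0.002],[-0.042,-0.0185,0.003],[-0.042,-0.0185,0.003],[-0.042,-0.0185,0.003],[-0.036,-0.016,0.002],[-0.024,-0.0105,0.001]],"yaw":[0,0,0,0,0,0,0,0]}'
python3 -m handwheel '{"fingers":[0,0,0,0,0],"linear":[[-0.027,-0.012,0],[-0.027,-0.012,0],[-0.027,-0.012,0],[-0.027,-0.012,0],[0,0,0]],"yaw":[0,0,0,0,0]}'
python3 - <<'E'
from h import *
s,R=tool();print(s["q"],s["tcp_pos"],R[:,2].round(3),tote(R)[1:],(R.T@[.997,-.07,0]).round(3),(R.T@[0,0,1]).round(3))
E
```

```text
time: 19.4
tcp_pos: [0.8212, -0.0594, 0.4284]
orientation: [0.027, -0.172, 0.983, -0.065]
force: [1.5, 0.7, -2.7]
width: 0.012
grasp_force: 98.3
time: 19.9
tcp_pos: [0.8886, -0.0652, 0.4207]
orientation: [0.05, -0.173, 0.981, -0.071]
force: [0.2, 0.2, -2.1]
width: 0.0122
grasp_force: 99.5
[-0.17250233  0.8763585   0.299104   -0.10286808  1.82165207 -2.12583539] [ 0.88861466 -0.06523057  0.4206612 ] [ 0.123 -0.122 -0.985] (np.float64(9.833740773064276), np.float64(-24.293586319858107)) [-0.908 -0.397  0.131] [-0.073 -0.157 -0.985]
```

```bash
python3 -m handwheel '{"fingers":[0,0,0,0,0,0,0],"linear":[[-0.0418,-0.0197,-0.006],[-0.0418,-0.0197,-0.006],[-0.0418,-0.0197,-0.006],[-0.0418,-0.0197,-0.006],[-0.0418,-0.0197,-0.006],[-0.0418,-0.0197,-0.006],[0,0,0]],"yaw":[0,0,0,0,0,0,0]}'
python3 - <<'E'
from h import *
s,R=tool();print(s["q"],s["tcp_pos"],R[:,2].round(3),tote(R)[1:],(R.T@[.997,-.07,0]).round(3),(R.T@[0,0,1]).round(3))
E
```

```text
time: 20.6
tcp_pos: [0.9465, -0.0728, 0.4252]
orientation: [0.14, -0.177, 0.97, -0.095]
force: [-0.2, 0.2, -3.0]
width: 0.0121
grasp_force: 99.5
[-0.17638541  0.88664273  0.29767941 -0.07893156  1.62611444 -2.12496857] [ 0.94646336 -0.07278193  0.4251704 ] [ 0.305 -0.134 -0.943] (np.float64(14.59555317503032), np.float64(23.1063206704858)) [-0.87  -0.379  0.314] [-0.238 -0.233 -0.943]
```

```bash
python3 -m handwheel '{"fingers":[0,0,0,0,0,0,0,0],"linear":[[-0.042,-0.0199,0.003],[-0.042,-0.0199,0.003],[-0.042,-0.0199,0.003],[-0.042,-0.0199,0.004],[-0.042,-0.0199,0.005],[-0.042,-0.0199,0.006],[-0.042,-0.0199,0.006],[0,0,0]],"yaw":[0,0,0,0,0,0,0,0]}'
python3 - <<'E'
from h import *
s,R=tool();print(s["q"],s["tcp_pos"],R[:,2].round(3),tote(R)[1:],(R.T@[.997,-.07,0]).round(3),(R.T@[0,0,1]).round(3))
cv2.imwrite("pics/t6.png",arm.capture("top"));cv2.imwrite("pics/s6.png",arm.capture("scene"))
Q=tote(R)[0];c=s["tcp_pos"]+R@[0,0,.003]-.05*Q[:,2]
for n in("top","scene"):print(proj(n,c))
im=[]
for n,f in(("top","t6"),("scene","s6")):
    u,v=np.clip(proj(n,c).astype(int),55,320);im.append(cv2.imread(f"pics/{f}.png")[v-55:v+55,u-55:u+55])
cv2.imwrite("pics/c6.png",cv2.resize(np.hstack(im),None,fx=3.6,fy=3.6,interpolation=2))
E
```

```text
time: 21.4
tcp_pos: [1.0164, -0.0821, 0.4221]
orientation: [0.241, -0.179, 0.946, -0.12]
force: [-0.4, 0.1, -2.8]
width: 0.0122
grasp_force: 99.5
[-0.18187528  0.92061539  0.2977872  -0.0503596   1.38028251 -2.13001627] [ 1.01636919 -0.08206358  0.42212524] [ 0.499 -0.142 -0.855] (np.float64(24.989873231718068), np.float64(42.3067282710826)) [-0.79  -0.343  0.507] [-0.413 -0.314 -0.855]
[283.00080746 -19.4812751 ]
[164.01359094 340.50889964]
```

View pics/c6.png

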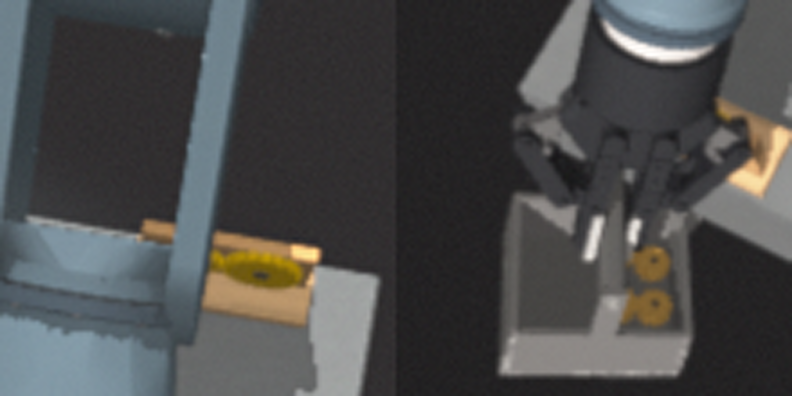

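The right half shows the tote held tilted. Gears have slid under the bar to its spout side, with two visible at (650,262) and (655,307), but they are not all at the corner, which is hidden near (685,215). I'll tilt further and turn downhill a little more towards +y.

```bash
python3 -m handwheel '{"fingers":[0,0,0,0,0,0,0,0],"linear":[[-0.042,-0.02,0.011],[-0.042,-0.02,0.011],[-0.042,-0.02,0.011],[-0.042,-0.02,0.011],[0,0,0],[0,0,0],[0,0,0],[0,0,0]],"yaw":[0,0,0,0,4,4,4,0]}'
python3 - <<'E'
from h import *
s,R=tool();print(s["q"],s["tcp_pos"],R[:,2].round(3),tote(R)[1:],(R.T@[.997,-.07,0]).round(3),(R.T@[0,0,1]).round(3))
cv2.imwrite("pics/s7.png",arm.capture("scene"))
Q=tote(R)[0];O=s["tcp_pos"]+R@[0,0,.003]-.075*Q[:,2]
u,v=proj("scene",O).astype(int);v=min(v,329);print(u,v)
for p in([.046,.041,.008],[-.046,.041,.008],[.046,-.041,.008],[-.046,-.041,.008]):
    X=O+Q@p;print(p,X.round(3),((proj("scene",X)-[u-55,v-55])*5).round())
cv2.imwrite("pics/c7.png",cv2.resize(cv2.imread("pics/s7.png")[v-55:v+55,u-55:u+55],None,fx=5,fy=5,interpolation=2))
E
```

```text
time: 22.3
tcp_pos: [1.0523, -0.086, 0.4279]
orientation: [0.31, -0.081, 0.942, -0.103]
force: [-0.1, -0.9, -2.5]
width: 0.0124
grasp_force: 99.5
[-0.18463176  0.93715737  0.29834193 -0.03258592  1.24124883 -1.92642166] [ 1.05233398 -0.08600658  0.42788408] [ 0.601 -0.144 -0.787] (np.float64(30.572003963414357), np.float64(61.598226761990894)) [-0.777 -0.156  0.609] [-0.567 -0.244 -0.787]
152 329
[0.046, 0.041, 0.008] [ 1.046 -0.061  0.338] [410. 395.]
[-0.046, 0.041, 0.008] [ 1.054 -0.15   0.361] [194. 348.]
[0.046, -0.041, 0.008] [ 1.118 -0.046  0.375] [376. 564.]
[-0.046, -0.041, 0.008] [ 1.126 -0.135  0.397] [144. 516.]
```

View pics/c7.png

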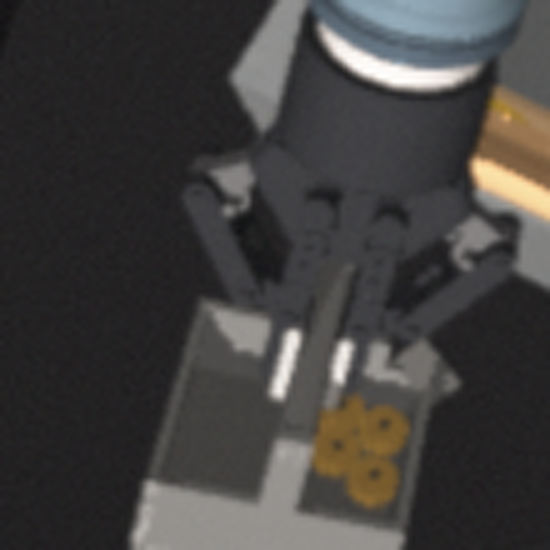

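The gears are now clustered at (382,424), (372,478), (337,442) and (350,410), beside the spout corner at about (410,395). I'll turn downhill back onto the corner diagonal and check their tote coordinates.

```bash
python3 -m handwheel '{"fingers":[0,0,0,0,0,0,0,0],"linear":[[0,0,0],[0,0,0],[0,0,0],[0,0,0],[0,0,0],[0,0,0],[0,0,0],[0,0,0]],"yaw":[0,0,-4,-4,-4,0,0,0]}'
python3 - <<'E'
from h import *
s,R=tool();print(s["tcp_pos"],tote(R)[1:],abs(s["joint_velocities"]).max())
cv2.imwrite("pics/s8.png",arm.capture("scene"))
Q=tote(R)[0];O=s["tcp_pos"]+R@[0,0,.003]-.075*Q[:,2];np.savez("tp.npz",Q=Q,O=O)
u,v=proj("scene",O).astype(int);v=min(v,329);print(u,v,((proj("scene",O+Q@[.046,.041,.008])-[u-55,v-55])*5).round())
cv2.imwrite("pics/c8.png",cv2.resize(cv2.imread("pics/s8.png")[v-55:v+55,u-55:u+55],None,fx=5,fy=5,interpolation=2))
E
```

```text
time: 23.15
tcp_pos: [1.0527, -0.0861, 0.4269]
orientation: [0.298, -0.178, 0.928, -0.134]
force: [1.0, 0.0, -2.3]
width: 0.0124
grasp_force: 99.5
[ 1.05268917 -0.08614286  0.42691729] (np.float64(31.56880755031606), np.float64(47.412879413001754)) 0.0014176643016244965
151 329 [391. 377.]
```

View pics/c8.png

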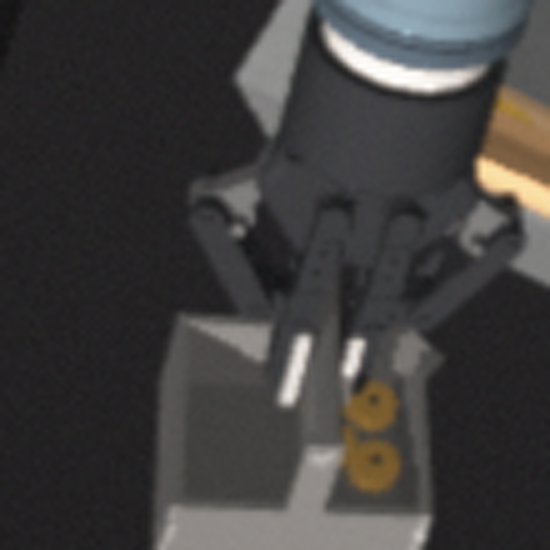

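```bash
python3 - <<'E'
from h import *
d=np.load("tp.npz");Q,O=d["Q"],d["O"];m=arm.camera_model("scene");Rc=np.array(m["R"]);C=-Rc.T@np.array(m["t"])
for p in[(372,406),(372,465),(350,440),(425,470),(430,510)]:
    px=np.array(p)/5+[151-55,329-55]
    r=Rc.T@np.array([(px[0]-m["cx"])/m["fx"],(px[1]-m["cy"])/m["fy"],1])
    k=Q[:,2]@(O+Q[:,2]*.012-C)/(Q[:,2]@r);print(p,(Q.T@(C+k*r-O)*1000).round(1))
E
```

```text
(372, 406) [36.3 22.5 12. ]
(372, 465) [35.5 -6.1 12. ]
(350, 440) [26.7  5.2 12. ]
(425, 470) [57.4 -7.2 12. ]
(430, 510) [ 58.6 -25.8  12. ]
```

I've used all 10 views, so checks from here are by colour mask. The pile looks like a staggered jam, with one gear about 47 mm from the corner. I'll jiggle it gently to pack it tighter and measure by mask.

```bash
cat > g.py <<'E'
from h import *
def gears():
    s,R=tool();Q,a,b=tote(R);O=s["tcp_pos"]+R@[0,0,.003]-.075*Q[:,2]
    im=arm.capture("scene");hsv=cv2.cvtColor(im,cv2.COLOR_BGR2HSV);m=arm.camera_model("scene");Rc=np.array(m["R"]);C=-Rc.T@np.array(m["t"])
    M=cv2.inRange(hsv,(12,110,60),(35,255,255));u,v=proj("scene",O+Q@[.02,0,.01]).astype(int)
    W=np.zeros_like(M);W[max(v-28,0):v+40,u-32:u+32]=255;M&=W
    ys,xs=np.where(M>0);D=np.c_[(xs-m["cx"])/m["fx"],(ys-m["cy"])/m["fy"],np.ones(len(xs))]@Rc
    k=(Q[:,2]@(O+Q[:,2]*.012-C))/(D@Q[:,2]);P=((C+k[:,None]*D-O)@Q)*1000
    print("tilt",a.round(1),b.round(1),"tcp",s["tcp_pos"].round(3),"n",len(xs),"min",P.min(0)[:2].round(),"max",P.max(0)[:2].round())
    G=np.full((9,10),0);
    for x,y in P[:,:2]:
        i,j=int((45-y)//10),int((x+45)//10)
        if 0<=i<9 and 0<=j<10:G[i,j]+=1
    print("rows y=45..-45, cols x=-45..55\n",G)
E
python3 -c "from g import *;gears()"
python3 -m handwheel '{"fingers":[0,0,0,0,0,0,0,0],"linear":[[0.02,0,0],[-0.015,0,0],[0.015,0,0],[-0.015,0,0],[0.015,0,0],[-0.015,0,0],[0.015,0,0],[0,0,0]],"yaw":[8,8,8,0,0,0,0,0]}'
python3 -c "from g import *;gears()"
python3 -m handwheel '{"fingers":[0,0,0,0,0,0,0,0],"linear":[[0.01,0,0],[0,0.015,0],[0,-0.015,0],[0,0.015,0],[0,-0.015,0],[0,0,0],[0,0,0],[0,0,0]],"yaw":[-8,-8,-8,0,0,0,0,0]}'
python3 -c "from g import *;gears()"
```

```text
tilt 31.6 47.4 tcp [ 1.053 -0.086  0.427] n 169 min [ 24. -16.] max [45. 33.]
rows y=45..-45, cols x=-45..55
 [[ 0  0  0  0  0  0  0  0  0  0]
 [ 0  0  0  0  0  0  0  9 18  0]
 [ 0  0  0  0  0  0  3 17 19  0]
 [ 0  0  0  0  0  0  4  9  5  0]
 [ 0  0  0  0  0  0  4 20 15  2]
 [ 0  0  0  0  0  0  1 20 16  1]
 [ 0  0  0  0  0  0  0  3  3  0]
 [ 0  0  0  0  0  0  0  0  0  0]
 [ 0  0  0  0  0  0  0  0  0  0]]
time: 24.05
tcp_pos: [1.0363, -0.0923, 0.4091]
orientation: [0.315, 0.018, 0.946, -0.069]
force: [-1.2, 0.1, -3.9]
width: 0.0122
grasp_force: 99.8
tilt 29.4 76.2 tcp [ 1.036 -0.092  0.409] n 263 min [ 8. -8.] max [43. 35.]
rows y=45..-45, cols x=-45..55
 [[ 0  0  0  0  0  0  1  1  0  0]
 [ 0  0  0  0  0  9 17 13 16  0]
 [ 0  0  0  0  0 11 20 17 16  0]
 [ 0  0  0  0  0 12 20 15 16  0]
 [ 0  0  0  0  0 11 20 20 15  0]
 [ 0  0  0  0  0  2  7  1  3  0]
 [ 0  0  0  0  0  0  0  0  0  0]
 [ 0  0  0  0  0  0  0  0  0  0]
 [ 0  0  0  0  0  0  0  0  0  0]]
time: 24.9
tcp_pos: [1.0312, -0.0919, 0.4132]
orientation: [0.299, -0.179, 0.928, -0.135]
force: [-0.0, 0.2, -2.5]
width: 0.0121
grasp_force: 99.8
tilt 31.7 47.4 tcp [ 1.031 -0.092  0.413] n 142 min [25. -8.] max [45. 33.]
rows y=45..-45, cols x=-45..55
 [[ 0  0  0  0  0  0  0  0  0  0]
 [ 0  0  0  0  0  0  0 10 16  0]
 [ 0  0  0  0  0  0  0 19 16  0]
 [ 0  0  0  0  0  0  0 16 17  0]
 [ 0  0  0  0  0  0  3 16 19  0]
 [ 0  0  0  0  0  0  0  5  5  0]
 [ 0  0  0  0  0  0  0  0  0  0]
 [ 0  0  0  0  0  0  0  0  0  0]
 [ 0  0  0  0  0  0  0  0  0  0]]
```

```bash
python3 -m handwheel '{"fingers":[0,0,0,0],"linear":[[0,0,0],[0,0,0],[0,0,0],[0,0,0]],"yaw":[0,0,0,0]}'; python3 -c "
from g import *
gears();print(arm.job_done())"
```

```text
time: 25.35
tcp_pos: [1.0311, -0.0919, 0.4114]
orientation: [0.298, -0.179, 0.928, -0.135]
force: [1.0, -0.4, -3.0]
width: 0.0123
grasp_force: 99.8
tilt 31.6 47.3 tcp [ 1.031 -0.092  0.411] n 144 min [24. -8.] max [46. 34.]
rows y=45..-45, cols x=-45..55
 [[ 0  0  0  0  0  0  0  0  0  0]
 [ 0  0  0  0  0  0  0 10 16  0]
 [ 0  0  0  0  0  0  3 15 17  0]
 [ 0  0  0  0  0  0  0 15 19  1]
 [ 0  0  0  0  0  0  3 18 17  1]
 [ 0  0  0  0  0  0  0  7  2  0]
 [ 0  0  0  0  0  0  0  0  0  0]
 [ 0  0  0  0  0  0  0  0  0  0]
 [ 0  0  0  0  0  0  0  0  0  0]]
the job is handed in; nothing more can be done
None
```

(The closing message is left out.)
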